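Find the flux canisters with loose caps

ROBOT

A 7-joint arm with a two-finger parallel gripper is mounted at the origin on the work surface. World frame = base frame: x ahead of the robot, y to its left, z up, the work surface at z = 0. Lengths are in m, angles in rad, forces in N, time in s.
With the tool pointing down it reaches from about 0.4 to 0.85 m from the base axis. Payload 10.4 kg.
Tool frame: the origin (TCP) lies midway between the tips of the shut fingers; the grasp point (between the pads) lies 19 mm behind it (r.hold_point_z is the distance from the TCP to the grasp point, in m); z points along the fingers, y is the line along which they close (so a half turn about z gives the same grasp; the last joint's range is limited). The gripper opens to 87 mm and grips with 3 to 60 N. Pads are 19 mm wide; open, the fingers measure 117 mm over their backs; the gripper's body (75 mm by 190 mm) begins 51 mm behind the grasp point.
Start: joints at [1.152, 0.332, -0.065, 1.46, 0.022, 1.35, -0.088], TCP at [0.241, -0.577, 0.223] pointing down, gripper open.
Joint ranges: [-2.6, 2.6], [-0.5, 2.12], [-1.47, 1.34], [0.16, 2.42], [-1.27, 4.41], [0.06, 2.06], [-2.6, 2.6]. Speed limits (rad/s): [2.22, 2.22, 2.79, 2.79, 3.14, 3.14, 3.14].

INTERFACE

Orientations are given as a rotation vector (axis times angle).
In Python, from workcell import r, imaging gives the robot as it stands.
- The arm moves only by the tool carry_out, never from a script. Its arguments are lists of equal length, an entry for each row: "xyz": the shift along the world's x, y, z scaled (see below), a list of three; "twist": the turn, a rotation vector about the world's x, y, z scaled (see below), a list of three; "gripper": the gripper's target within -1 to 1 (fully open at 1, half-way at 0, shut at -1). A call has 1 to 5 rows; each row is the pose to reach, as a shift and turn from the pose commanded when the call began; what a row does not reach only later rows make up. The controller multiplies each number of a shift by 800 mm and each number of a turn by 1.5 rad. A row lasts 1/8 s, in which the tool goes at most 62.5 mm and 10.7 degrees, less where a joint would pass 70% of its speed; a pose out of reach is approached as far as the arm can. A call with a number of a shift or a turn outside -1 to 1 is refused whole. A call with a gripper value outside its range is refused whole. The fingers move at their own pace and stop on an object; "grip_force" is the grip in N (left out, the last holds). Time passes only in rows, so rows that repeat a pose let the fingers close. It gives the time, the measured TCP pose, the force and the opening at its end, in the units of the state.
- r.get_obs(): the state, without advancing time (a new reading comes with each control period).
- imaging.camera(name): name is "side" or "top"; returns (picture, depth): 480x640x3 uint8, red, green, blue; 480x640 float32, m along the optical axis (not along the pixel's ray), 0 where there is no reading.
- imaging.calibration(name): a dict with "fx", "fy", "cx", "cy" (pixels), "k1" (the pictures are not rectified: a ray, as slopes to the right and down, at radius r is drawn at 1 + k1 r^2 times it, then the intrinsics apply), "pose" (4x4, takes a point from camera to world coordinates). Camera axes: x right, y down, z forward; pixel columns grow to the right and rows downward; lengths in m; the calibration is good to about 2 mm. A picture is of the moment at which its call begins. calibration takes no time and is no camera call.
- r.finish_job(): hands the job in, once; it reports no verdict.
The state is a dict: "clock": time; "joint_positions": joint angles; "joint_velocities": joint speeds; "tau": joint torques, N m; "eef_pos": TCP position; "eef_rot": TCP orientation; "contact_force": force on the tool from outside, world axes, zero at the start; "torque": the same for the moment, N m; "gripper_width": opening from 0.0 (shut) to 1.0 (fully open).
Only numpy, scipy, OpenCV 4.12 (cv2) and the standard library are available. Lean on these libraries where they do the work, as an engineer would, in place of code of your own. Each camera call takes 0.05 s, during which the arm holds its last target. There are 200 camera calls.

TASK

Grip the cap of each of the four canisters in the rack and gently try to twist it some 25 degrees anticlockwise: every cap gives a little, but a sound one stops dead after about 10 degrees, while a loose one keeps turning. Take the canisters with loose caps out and set them down gently, upright, on the floor of the rework tray; leave the sound ones standing in their pockets, and leave the pipe stub in the tray, the brush and the hammer where they are.

Things in the scene. Friction and masses are not known exactly. Their poses are not given: they have to be found in the camera images.
- rack: Fixed steel rack on the bench, 190 x 190 mm, 34 mm high, with four square pockets (inside 66 x 66 mm, floor 10 mm above the bench, walls up to 34 mm) centred at x = +-55 mm, y = +-55 mm in its frame. Origin at the centre of its underside, z up. It stops a canister from turning (about 4 degrees of play each way).
- tray: Fixed steel rework tray with a low rim, outside 300 mm along its x, 140 mm along its y, 25 mm high, walls and floor 4 mm thick. Origin at the centre of its underside, z up. A pipe stub already stands at its +x end; about 200 mm of its length, from the -x end on, is free for two canisters.
- stub_mid (a point): Half-way up a loose pipe stub with a flange (50 mm across, 45 mm high) standing in the tray; leave it there.
- brush_grip (a point): Handle of a loose wire brush, 200 mm long, 26 mm across, lying beyond the rack; leave it.
- hammer_grip (a point): Handle of a loose hammer, 240 mm long, lying beside the tray; leave it.
- can_a_center (a point): Point on the upright axis of one of four identical square aluminium canisters (body 62 x 62 mm, 78 mm high, 0.3 to 0.6 kg), 45 mm above its underside, axes square to its sides, z up; in any pocket. A round black screw cap, 50 mm across, lies on that axis 45 to 81 mm above the point, with a 6 mm rib on top; a 12 mm gap around the neck parts it from the body. The canister can be lifted by its cap.
- can_b_center (a point): Point on the upright axis of one of four identical square aluminium canisters (body 62 x 62 mm, 78 mm high, 0.3 to 0.6 kg), 45 mm above its underside, axes square to its sides, z up; in any pocket. A round black screw cap, 50 mm across, lies on that axis 45 to 81 mm above the point, with a 6 mm rib on top; a 12 mm gap around the neck parts it from the body. The canister can be lifted by its cap.
- can_c_center (a point): Point on the upright axis of one of four identical square aluminium canisters (body 62 x 62 mm, 78 mm high, 0.3 to 0.6 kg), 45 mm above its underside, axes square to its sides, z up; in any pocket. A round black screw cap, 50 mm across, lies on that axis 45 to 81 mm above the point, with a 6 mm rib on top; a 12 mm gap around the neck parts it from the body. The canister can be lifted by its cap.
- can_d_center (a point): Point on the upright axis of one of four identical square aluminium canisters (body 62 x 62 mm, 78 mm high, 0.3 to 0.6 kg), 45 mm above its underside, axes square to its sides, z up; in any pocket. A round black screw cap, 50 mm across, lies on that axis 45 to 81 mm above the point, with a 6 mm rib on top; a 12 mm gap around the neck parts it from the body. The canister can be lifted by its cap.
- cap_a (a joint): Turn of the cap on can_a, rad, growing anticlockwise from above; starts between 0 and 0.04, stays where left (friction 0.03 N m). A sound cap stops dead at 0.17 (10 degrees), a loose one turns on (to 1.3). A light grip of 20 to 40 N is enough for twisting and lifting; forcing a sound cap on with a hard grip wrenches the canister against its pocket. Loose caps look like sound ones.
- cap_b (a joint): Turn of the cap on can_b, rad, growing anticlockwise from above; starts between 0 and 0.04, stays where left (friction 0.03 N m). A sound cap stops dead at 0.17 (10 degrees), a loose one turns on (to 1.3). A light grip of 20 to 40 N is enough for twisting and lifting; forcing a sound cap on with a hard grip wrenches the canister against its pocket. Loose caps look like sound ones.
- cap_c (a joint): Turn of the cap on can_c, rad, growing anticlockwise from above; starts between 0 and 0.04, stays where left (friction 0.03 N m). A sound cap stops dead at 0.17 (10 degrees), a loose one turns on (to 1.3). A light grip of 20 to 40 N is enough for twisting and lifting; forcing a sound cap on with a hard grip wrenches the canister against its pocket. Loose caps look like sound ones.
- cap_d (a joint): Turn of the cap on can_d, rad, growing anticlockwise from above; starts between 0 and 0.04, stays where left (friction 0.03 N m). A sound cap stops dead at 0.17 (10 degrees), a loose one turns on (to 1.3). A light grip of 20 to 40 N is enough for twisting and lifting; forcing a sound cap on with a hard grip wrenches the canister against its pocket. Loose caps look like sound ones.
Not all that is in view belongs to the job. Leave any red or turquoise look-alike of the part that bears can_c_center alone.

How it is judged:
By the outcome, as a careful person would: the job done as asked, in the order asked, and still so for the second after the job is handed in, with the robot touching nothing.
It also fails if it takes over 67 s, if anything falls off the work surface, if the arm or the gripper's body presses on something with over 40 N, if the wrist force passes 120 N, or if a joint passes its speed limit or range.

## Working session

There is one attempt and no reset: what is moved stays moved. The work goes in short steps, Python scripts to look and compute and a tool call to move; the robot and the scene stay as the last step left them, time stands still between calls to the robot, and variables do not carry over. Pictures are saved under pics/ and viewed, on a budget of 10 in all, crops included, one or two more only if the job needs it, and the job is handed in when it is done.

Besides the shell and the picture viewer there is one more tool, called after "Call:" as name(argument=value, ...) on one line, values as JSON. carry_out: Moves the arm, as the interface text tells. Shifts and turns lie within -1 to 1; 1 stands for 800 mm of shift or 1.5 rad of turn. Its arguments: {"type":"object","properties":{"xyz":{"type":"array","items":{"type":"array","items":{"type":"number","minimum":-1,"maximum":1}}},"twist":{"type":"array","items":{"type":"array","items":{"type":"number","minimum":-1,"maximum":1}}},"gripper":{"type":"array","items":{"type":"number"}},"grip_force":{"type":"number"}},"required":["xyz","twist","gripper"]}

```bash
mkdir -p pics; ls
python3 - <<'E'
from workcell import r, imaging
import cv2,numpy as np
o=r.get_obs(); print(o['clock'],o['eef_pos'],o['eef_rot'],o['contact_force'],o['gripper_width'],r.hold_point_z)
for n in('top','side'):
    p,d=imaging.camera(n); np.savez(f'{n}0.npz',p=p,d=d)
    cv2.imwrite(f'pics/{n}0.png',p[:,:,::-1]); c=imaging.calibration(n); print(n,{k:np.round(v,3).tolist() for k,v in c.items()})
E
```

```text
pics
0.0 [ 0.24081572 -0.57636175  0.22177009] [-3.07900072e+00 -6.17449826e-01  5.72586390e-04] [ 0.12682253 -0.04236321  0.17172146] 1.002577467378725 0.0187
top {'fx': 506.156, 'fy': 506.156, 'cx': 316.511, 'cy': 239.089, 'k1': 0.016, 'pose': [[-0.023, -0.975, 0.223, 0.342], [-1.0, 0.021, -0.008, 0.129], [0.003, -0.223, -0.975, 1.125], [0.0, 0.0, 0.0, 1.0]]}
side {'fx': 579.791, 'fy': 579.791, 'cx': 323.338, 'cy': 237.968, 'k1': 0.006, 'pose': [[-0.863, -0.369, 0.345, 0.066], [-0.505, 0.621, -0.6, 0.966], [0.007, -0.692, -0.722, 1.134], [0.0, 0.0, 0.0, 1.0]]}
```

View pics/top0.png

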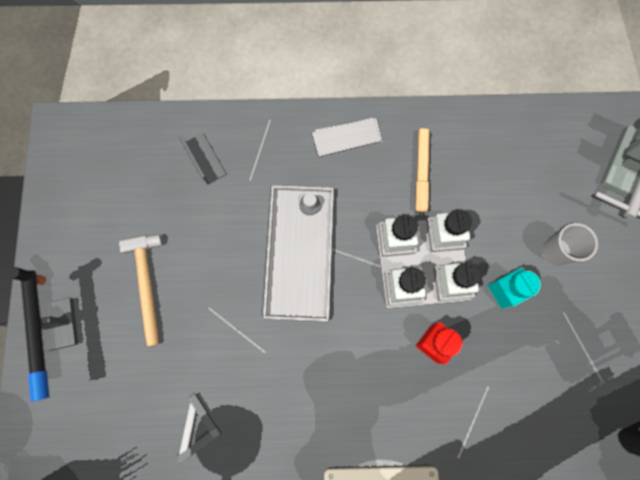

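View pics/side0.png

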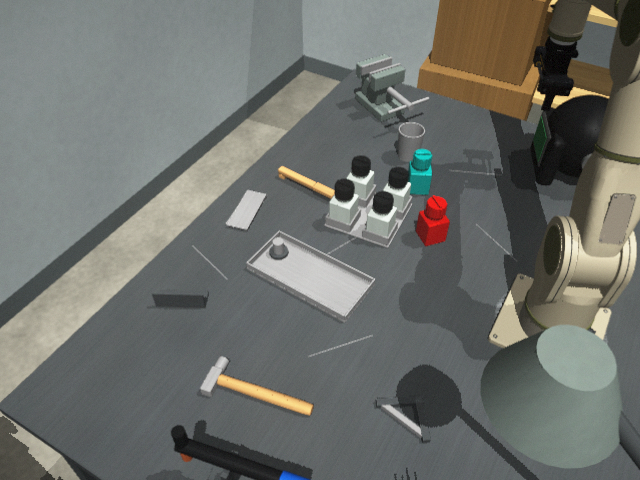

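The top view shows the caps at pixels (404,227), (457,222), (411,281) and (464,274). The tray is centred near (300,253) with the stub at (311,202). The red look-alike is at (442,343) and the turquoise one at (517,287), with the hammer at (147,290) and the brush at (423,170). The side view agrees.

```bash
cat > h.py <<'E'
import numpy as np,cv2
from workcell import r, imaging
def cloud(n,d):
    c=imaging.calibration(n); v,u=np.mgrid[:480,:640]
    x=(u-c['cx'])/c['fx']; y=(v-c['cy'])/c['fy']; a,b=x.copy(),y.copy()
    for _ in range(4):
        s=1+c['k1']*(a*a+b*b); a,b=x/s,y/s
    P=np.stack([a*d,b*d,d],-1); T=c['pose']; return P@T[:3,:3].T+T[:3,3]
def caps(n,p,d,zr=(.125,.155)):
    W=cloud(n,d); m=(d>0)&(W[...,2]>zr[0])&(W[...,2]<zr[1])&(p.max(-1)<70)&(W[...,0]>.3)&(W[...,0]<.8)&(W[...,1]<.35)&(W[...,1]>-.4)
    k,L,st,ce=cv2.connectedComponentsWithStats(m.astype(np.uint8))
    for i in range(1,k):
        if st[i,4]>60:
            q=W[L==i]; e=cv2.minEnclosingCircle(q[:,:2].astype(np.float32))
            print(n,'cap px',ce[i].round(),st[i,4],'mid',((q.max(0)+q.min(0))/2).round(4),'circle',np.round(e[0],4),round(e[1],4),'z',np.percentile(q[:,2],[10,50,95]).round(4))
E
python3 - <<'E'
from h import *
for n in('top','side'):
    z=np.load(n+'0.npz'); p,d=z['p'],z['d']; caps(n,p,d)
    W=cloud(n,d)
    z2=W[...,2]
    # bodies white tops
    m=((z2>.075)&(z2<.097)&(p.min(-1)>130)&(W[...,0]>.3)&(W[...,0]<.8)&(abs(W[...,1])<.35)).astype(np.uint8)
    k,L,st,ce=cv2.connectedComponentsWithStats(m)
    for i in range(1,k):
        if st[i,4]>60: q=W[L==i][:,:2]; print('body',ce[i].round(),st[i,4],cv2.minAreaRect((q*1000).astype(np.float32)))
    m=((z2>.015)&(z2<.032)&(d>0)).astype(np.uint8)
    if n=='top': m[:,:255]=0; m[:,345:]=0; m[:180]=0; m[330:]=0
    else: m[:225]=0; m[325:]=0; m[:,:240]=0; m[:,380:]=0
    q=W[m>0][:,:2]; print(n,'tray rim',cv2.minAreaRect((q*1000).astype(np.float32)),q.min(0),q.max(0))
    if n=='top':
        for uv in [(311,197),(300,253),(300,290),(430,345),(517,287)]: print(uv,W[uv[1],uv[0]].round(4))
E
```

```text
top cap px [459. 221.] 479 mid [ 0.5995 -0.1678  0.1356] circle [ 0.5994 -0.168 ] 0.0263 z [0.1325 0.1359 0.1427]
top cap px [405. 227.] 462 mid [ 0.5909 -0.0575  0.1354] circle [ 0.5924 -0.0579] 0.0264 z [0.1327 0.136  0.143 ]
top cap px [467. 274.] 504 mid [ 0.4917 -0.1755  0.1355] circle [ 0.4918 -0.1756] 0.0267 z [0.1327 0.1361 0.1427]
top cap px [412. 280.] 465 mid [ 0.4839 -0.0649  0.1358] circle [ 0.483  -0.0644] 0.0254 z [0.1331 0.1362 0.1428]
body [448. 232.] 378 ((599.86083984375, -167.37774658203125), (62.12789535522461, 62.57611846923828), 3.828676223754883)
body [397. 237.] 349 ((591.2236938476562, -57.882503509521484), (60.807044982910156, 61.94192886352539), 3.946704864501953)
body [455. 282.] 373 ((490.9429016113281, -175.4341583251953), (62.48688507080078, 63.358314514160156), 4.106102466583252)
body [403. 288.] 349 ((482.431640625, -66.2427978515625), (62.30788040161133, 62.307132720947266), 4.966470241546631)
top tray rim ((567.82177734375, 160.0682830810547), (140.12802124023438, 301.2332458496094), 86.26524353027344) [0.41448283 0.08257257] [0.72081275 0.23772371
[... 590 characters left out ...]
0.4846 -0.0641] 0.026 z [0.1285 0.1367 0.1445]
body [361. 179.] 200 ((600.672119140625, -166.90646362304688), (62.195098876953125, 65.92090606689453), 4.051037311553955)
body [398. 191.] 201 ((491.67462158203125, -170.93771362304688), (61.69179916381836, 67.11212921142578), 3.9453039169311523)
body [344. 203.] 250 ((592.66162109375, -57.12599563598633), (63.76869583129883, 64.86723327636719), 5.645476341247559)
body [381. 216.] 251 ((483.7924499511719, -66.68685913085938), (62.42274856567383, 66.56057739257812), 4.489985466003418)
side tray rim ((611.5441284179688, 85.9250259399414), (286.32330322265625, 397.2861022949219), 86.54944610595703) [ 0.41406527 -0.05208458] [0.81212001 0.24060413]
```

Call:
carry_out(xyz=[[0.08,0.125,0],[0.16,0.25,0],[0.16,0.25,0],[0.16,0.25,0]], twist=[[0,0,0],[0,0,0],[0,0,0],[0,0,0]], gripper=[0.6,0.6,0.6,0.6], grip_force=25)

```text
clock: 0.6
eef_pos: [0.3702, -0.3741, 0.2224]
eef_rot: [-3.08, -0.62, -0.0]
contact_force: [0.9, 0.0, 0.2]
gripper_width: 0.806
```

Call:
carry_out(xyz=[[0.04,0.066,0],[0.08,0.131,0],[0.12,0.197,0],[0.153,0.252,0],[0.153,0.252,0]], twist=[[0,0,0],[0,0,0],[0,0,0],[0,0,0],[0,0,0]], gripper=[0.6,0.6,0.6,0.6,0.6])

```text
clock: 1.23
eef_pos: [0.493, -0.1706, 0.2224]
eef_rot: [-3.077, -0.629, -0.001]
contact_force: [-0.5, -0.9, -0.3]
gripper_width: 0.801
```

Run:
```python
from workcell import r
o=r.get_obs(); print(o['clock'],o['eef_pos'],o['eef_rot'],o['contact_force'],o['torque'],o['joint_positions'])
```

```text
1.225 [ 0.49301074 -0.17055265  0.22238485] [-3.07664856e+00 -6.28663469e-01 -8.90557742e-04] [-0.47924244 -0.90835928 -0.34294749] [-0.02838402  0.06205801  0.00629238] [ 0.63520745  0.13189797 -0.42125692  1.71365987  0.0541836   1.30785805
 -0.96457971]
```

Call:
carry_out(xyz=[[-0.002,-0.006,-0.05],[-0.002,-0.006,-0.1],[-0.002,-0.006,-0.14],[-0.002,-0.006,-0.152],[-0.002,-0.006,-0.152]], twist=[[0,0,0],[0,0,0],[0,0,0],[0,0,0],[0,0,0]], gripper=[0.6,0.6,0.6,0.6,0.6])

```text
clock: 1.85
eef_pos: [0.4896, -0.1803, 0.1011]
eef_rot: [-3.08, -0.617, 0.001]
contact_force: [0.7, -0.2, -0.0]
gripper_width: 0.802
```

Call:
carry_out(xyz=[[0,0,0],[0,0,0],[0,0,0],[0,0,0]], twist=[[0,0,0],[0,0,0],[0,0,0],[0,0,0]], gripper=[-1,-1,-1,-1], grip_force=25)

```text
clock: 2.35
eef_pos: [0.4901, -0.1795, 0.1016]
eef_rot: [3.08, 0.618, 0.001]
contact_force: [-2.9, 3.6, 7.1]
gripper_width: 0.567
```

```bash
cat > o.py <<'E'
from workcell import r
import numpy as np
from scipy.spatial.transform import Rotation as R
o=r.get_obs(); m=R.from_rotvec(o['eef_rot']).as_matrix()
print(round(o['clock'],2),np.round(o['eef_pos'],4),'closing dir deg',np.degrees(np.arctan2(m[1,1],m[0,1])).round(2),'tilt z',m[:,2].round(3),'F',np.round(o['contact_force'],1),'T',np.round(o['torque'],3),'w',round(o['gripper_width'],3),'j7',round(o['joint_positions'][6],2))
E
python3 o.py
```

```text
2.35 [ 0.4901 -0.1795  0.1016] closing dir deg -67.3 tilt z [ 0.001  0.    -1.   ] F [-2.9  3.6  7.1] T [0.701 0.516 0.001] w 0.567 j7 -1.0
```

Call:
carry_out(xyz=[[0,0,0],[0.002,0.006,0],[0.002,0.006,0],[0.002,0.006,0],[0.002,0.006,0]], twist=[[0,0,0],[0,0,0],[0,0,0],[0,0,0],[0,0,0]], gripper=[0.4,0.4,-1,-1,-1])

```text
clock: 2.98
eef_pos: [0.4917, -0.1756, 0.1012]
eef_rot: [3.08, 0.617, 0.001]
contact_force: [1.1, -2.2, 0.3]
gripper_width: 0.567
```

```bash
python3 o.py
```

```text
2.98 [ 0.4917 -0.1756  0.1012] closing dir deg -67.35 tilt z [ 0.001 -0.001 -1.   ] F [ 1.1 -2.2  0.3] T [-0.484 -0.336  0.065] w 0.567 j7 -1.01
```

Call:
carry_out(xyz=[[0,0,0],[0,0,0],[0,0,0],[0,0,0],[0,0,0]], twist=[[0,0,0.035],[0,0,0.07],[0,0,0.105],[0,0,0.14],[0,0,0.16]], gripper=[-1,-1,-1,-1,-1])

```text
clock: 3.6
eef_pos: [0.4918, -0.1756, 0.1012]
eef_rot: [2.983, 0.982, 0.001]
contact_force: [3.7, -3.1, 0.5]
gripper_width: 0.572
```

```bash
python3 o.py
```

```text
3.6 [ 0.4918 -0.1756  0.1012] closing dir deg -53.56 tilt z [ 0.001 -0.001 -1.   ] F [ 3.7 -3.1  0.5] T [-0.743 -0.562 -0.427] w 0.572 j7 -0.77
```

Call:
carry_out(xyz=[[0,0,0],[0,0,0],[0,0,0],[0,0,0],[0,0,0]], twist=[[0,0,0.03],[0,0,0.06],[0,0,0.09],[0,0,0.12],[0,0,0.14]], gripper=[-1,-1,-1,-1,-1])

```text
clock: 4.22
eef_pos: [0.4923, -0.1749, 0.1012]
eef_rot: [2.864, 1.289, 0.003]
contact_force: [5.1, -0.6, -1.9]
gripper_width: 0.568
```

```bash
python3 o.py
```

```text
4.22 [ 0.4923 -0.1749  0.1012] closing dir deg -41.53 tilt z [ 0.002  0.    -1.   ] F [ 5.1 -0.6 -1.9] T [-0.121 -1.253 -0.722] w 0.568 j7 -0.57
```

Call:
carry_out(xyz=[[0,0,0],[0,0,0],[0,0,0.075],[-0.005,0.07,0.075],[-0.01,0.138,0.075]], twist=[[0,0,0],[0,0,0],[0,0,0],[0,0,-0.12],[0,0,-0.24]], gripper=[0.6,0.6,0.6,0.6,0.6])

```text
clock: 4.85
eef_pos: [0.4832, -0.0643, 0.1615]
eef_rot: [3.051, 0.749, 0.001]
contact_force: [1.0, 1.0, 0.4]
gripper_width: 0.796
```

Call:
carry_out(xyz=[[0,0,0],[0,0,-0.04],[0,0,-0.075],[0,0,-0.075]], twist=[[0,0,-0.06],[0,0,-0.06],[0,0,-0.06],[0,0,-0.06]], gripper=[0.6,0.6,0.6,0.6])

```text
clock: 5.35
eef_pos: [0.4817, -0.0652, 0.0993]
eef_rot: [-3.078, -0.622, 0.006]
contact_force: [-0.8, 0.0, -0.4]
gripper_width: 0.796
```

```bash
python3 o.py
```

```text
5.35 [ 0.4817 -0.0652  0.0993] closing dir deg -67.15 tilt z [-0.004  0.001 -1.   ] F [-0.8  0.  -0.4] T [-0.002 -0.004  0.04 ] w 0.796 j7 -1.21
```

Call:
carry_out(xyz=[[0,0,0],[0,0,0],[0,0,0],[0,0,0],[0,0,0]], twist=[[0,0,0],[0,0,0],[0,0,0],[0,0,0],[0,0,0.03]], gripper=[-1,-1,-1,-1,-1])

```text
clock: 5.98
eef_pos: [0.4843, -0.0661, 0.1019]
eef_rot: [3.063, 0.691, 0.003]
contact_force: [1.0, -2.6, 5.4]
gripper_width: 0.569
```

```bash
python3 o.py
```

```text
5.97 [ 0.4843 -0.0661  0.1019] closing dir deg -64.56 tilt z [ 0.002 -0.001 -1.   ] F [ 1.  -2.6  5.4] T [-0.572 -0.194  0.013] w 0.569 j7 -1.17
```

Call:
carry_out(xyz=[[0,0,0],[0,0,0],[0,0,0],[0,0,0],[0,0,0]], twist=[[0,0,0.03],[0,0,0.06],[0,0,0.09],[0,0,0.12],[0,0,0.15]], gripper=[-1,-1,-1,-1,-1])

```text
clock: 6.6
eef_pos: [0.4843, -0.0662, 0.1018]
eef_rot: [2.967, 1.03, 0.002]
contact_force: [-0.1, -2.2, 4.9]
gripper_width: 0.569
```

```bash
python3 o.py
```

```text
6.6 [ 0.4843 -0.0662  0.1018] closing dir deg -51.71 tilt z [ 0.002 -0.001 -1.   ] F [-0.1 -2.2  4.9] T [-0.543  0.055 -0.984] w 0.569 j7 -0.95
```

Call:
carry_out(xyz=[[0,0,0],[0,0,0],[0,0,0],[0,0,0],[0,0,0]], twist=[[0,0,0.03],[0,0,0.06],[0,0,0.09],[0,0,0.12],[0,0,0.12]], gripper=[-1,-1,-1,-1,-1])

```text
clock: 7.22
eef_pos: [0.4845, -0.0656, 0.1016]
eef_rot: [2.863, 1.291, 0.004]
contact_force: [5.1, -0.1, 1.4]
gripper_width: 0.567
```

```bash
python3 o.py
```

```text
7.22 [ 0.4845 -0.0656  0.1016] closing dir deg -41.44 tilt z [ 0.002  0.    -1.   ] F [ 5.1 -0.1  1.4] T [-0.074 -1.214 -0.614] w 0.567 j7 -0.77
```

Call:
carry_out(xyz=[[0,0,0],[0,0,0],[0,0,0.075],[0.07,0.005,0.075],[0.135,0.009,0.075]], twist=[[0,0,0],[0,0,0],[0,0,0],[0,0,-0.12],[0,0,-0.24]], gripper=[0.6,0.6,0.6,0.6,0.6])

```text
clock: 7.85
eef_pos: [0.5929, -0.0589, 0.1623]
eef_rot: [3.049, 0.749, 0.002]
contact_force: [0.4, -0.1, 0.3]
gripper_width: 0.796
```

Call:
carry_out(xyz=[[0,0,0],[0,0,-0.04],[0,0,-0.075],[0,0,-0.075]], twist=[[0,0,-0.06],[0,0,-0.06],[0,0,-0.06],[0,0,-0.06]], gripper=[0.6,0.6,0.6,0.6])

```text
clock: 8.35
eef_pos: [0.5894, -0.0581, 0.0986]
eef_rot: [-3.078, -0.622, 0.008]
contact_force: [-0.1, -0.4, 1.0]
gripper_width: 0.804
```

Call:
carry_out(xyz=[[0,0,0],[0,0,0],[0,0,0],[0,0,0],[0,0,0]], twist=[[0,0,0],[0,0,0],[0,0,0],[0,0,0],[0,0,0.03]], gripper=[-1,-1,-1,-1,-1])

```text
clock: 8.98
eef_pos: [0.5923, -0.0589, 0.102]
eef_rot: [3.063, 0.691, 0.003]
contact_force: [0.4, -3.0, 4.7]
gripper_width: 0.564
```

```bash
python3 o.py
```

```text
8.97 [ 0.5923 -0.0589  0.102 ] closing dir deg -64.56 tilt z [ 0.002 -0.001 -1.   ] F [ 0.4 -3.   4.7] T [-0.358 -0.14  -0.055] w 0.564 j7 -1.27
```

Call:
carry_out(xyz=[[0,0,0],[0,0,0],[0,0,0],[0,0,0],[0,0,0]], twist=[[0,0,0.03],[0,0,0.06],[0,0,0.09],[0,0,0.12],[0,0,0.15]], gripper=[-1,-1,-1,-1,-1])

```text
clock: 9.6
eef_pos: [0.5924, -0.059, 0.102]
eef_rot: [2.966, 1.032, 0.003]
contact_force: [0.6, -3.3, 4.8]
gripper_width: 0.571
```

```bash
python3 o.py
```

```text
9.6 [ 0.5924 -0.059   0.102 ] closing dir deg -51.64 tilt z [ 0.002 -0.001 -1.   ] F [ 0.6 -3.3  4.8] T [-0.45  -0.262 -0.018] w 0.571 j7 -1.05
```

Call:
carry_out(xyz=[[0,0,0],[0,0,0],[0,0,0],[0,0,0],[0,0,0]], twist=[[0,0,0.03],[0,0,0.06],[0,0,0.09],[0,0,0.12],[0,0,0.12]], gripper=[-1,-1,-1,-1,-1])

```text
clock: 10.22
eef_pos: [0.5924, -0.0591, 0.1021]
eef_rot: [2.861, 1.293, 0.003]
contact_force: [0.9, -1.7, 4.9]
gripper_width: 0.57
```

```bash
python3 o.py
```

```text
10.22 [ 0.5924 -0.0591  0.1021] closing dir deg -41.37 tilt z [ 0.002 -0.001 -1.   ] F [ 0.9 -1.7  4.9] T [-0.5   -0.294  0.039] w 0.57 j7 -0.89
```

Call:
carry_out(xyz=[[0,0,0],[0,0,0],[0,0,0.075],[0.005,-0.07,0.075],[0.01,-0.137,0.075]], twist=[[0,0,0],[0,0,0],[0,0,0],[0,0,-0.12],[0,0,-0.24]], gripper=[0.6,0.6,0.6,0.6,0.6])

```text
clock: 10.85
eef_pos: [0.5997, -0.1688, 0.1617]
eef_rot: [3.049, 0.753, 0.001]
contact_force: [0.1, -0.2, 0.1]
gripper_width: 0.798
```

Call:
carry_out(xyz=[[0,0,0],[0,0,-0.04],[0,0,-0.075],[0,0,-0.075]], twist=[[0,0,-0.06],[0,0,-0.06],[0,0,-0.06],[0,0,-0.06]], gripper=[0.6,0.6,0.6,0.6])

```text
clock: 11.35
eef_pos: [0.5978, -0.1673, 0.0987]
eef_rot: [-3.077, -0.622, 0.006]
contact_force: [-0.8, 0.2, -0.2]
gripper_width: 0.801
```

Call:
carry_out(xyz=[[0,0,0],[0,0,0],[0,0,0],[0,0,0],[0,0,0]], twist=[[0,0,0],[0,0,0],[0,0,0],[0,0,0],[0,0,0.03]], gripper=[-1,-1,-1,-1,-1])

```text
clock: 11.98
eef_pos: [0.6003, -0.1685, 0.102]
eef_rot: [3.063, 0.691, 0.003]
contact_force: [2.2, -2.4, 3.5]
gripper_width: 0.568
```

Call:
carry_out(xyz=[[0,0,0],[0,0,0],[0,0,0],[0,0,0],[0,0,0]], twist=[[0,0,0.03],[0,0,0.06],[0,0,0.09],[0,0,0.12],[0,0,0.15]], gripper=[-1,-1,-1,-1,-1])

```text
clock: 12.6
eef_pos: [0.6004, -0.1687, 0.1021]
eef_rot: [2.965, 1.032, 0.003]
contact_force: [1.8, -2.1, 4.7]
gripper_width: 0.568
```

```bash
python3 o.py
```

```text
12.6 [ 0.6004 -0.1687  0.1021] closing dir deg -51.64 tilt z [ 0.002 -0.001 -1.   ] F [ 1.8 -2.1  4.7] T [-0.547 -0.373 -0.027] w 0.568 j7 -0.87
```

Call:
carry_out(xyz=[[0,0,0],[0,0,0],[0,0,0],[0,0,0],[0,0,0]], twist=[[0,0,0.03],[0,0,0.06],[0,0,0.09],[0,0,0.12],[0,0,0.12]], gripper=[-1,-1,-1,-1,-1])

```text
clock: 13.22
eef_pos: [0.6006, -0.1684, 0.1021]
eef_rot: [2.862, 1.292, 0.003]
contact_force: [4.0, -1.3, 4.8]
gripper_width: 0.575
```

```bash
python3 o.py
```

```text
13.22 [ 0.6006 -0.1684  0.1021] closing dir deg -41.4 tilt z [ 0.003 -0.001 -1.   ] F [ 4.  -1.3  4.8] T [-0.444 -0.542 -0.006] w 0.575 j7 -0.71
```

Call:
carry_out(xyz=[[0,0,0],[0,0,0.02],[0,0,0.06],[0,0,0.11],[0,0,0.16]], twist=[[0,0,0],[0,0,0],[0,0,0],[0,0,0],[0,0,0]], gripper=[-1,-1,-1,-1,-1], grip_force=35)

```text
clock: 13.85
eef_pos: [0.5986, -0.1674, 0.2301]
eef_rot: [-2.862, -1.293, 0.002]
contact_force: [1.0, 0.1, -4.5]
gripper_width: 0.568
```

```bash
python3 o.py
```

```text
13.85 [ 0.5986 -0.1674  0.2301] closing dir deg -41.38 tilt z [-0.002  0.001 -1.   ] F [ 1.   0.1 -4.5] T [-0.054 -0.109  0.01 ] w 0.568 j7 -0.66
```

Call:
carry_out(xyz=[[0,0,0.04],[-0.005,0.03,0.05],[-0.012,0.085,0.05],[-0.02,0.145,0.05],[-0.028,0.205,0.05]], twist=[[0,0,0],[0,0,0],[0,0,0],[0,0,-0.02],[0,0,-0.04]], gripper=[-1,-1,-1,-1,-1])

```text
clock: 14.48
eef_pos: [0.5755, -0.0013, 0.2683]
eef_rot: [-2.9, -1.206, 0.003]
contact_force: [0.6, -0.8, -3.7]
gripper_width: 0.569
```

Call:
carry_out(xyz=[[-0.008,0.06,0],[-0.016,0.12,0],[-0.021,0.17,0],[-0.0245,0.2,0],[-0.0245,0.206,0]], twist=[[0,0,-0.02],[0,0,-0.04],[0,0,-0.05],[0,0,-0.05],[0,0,-0.05]], gripper=[-1,-1,-1,-1,-1])

```text
clock: 15.1
eef_pos: [0.5555, 0.1637, 0.2684]
eef_rot: [-2.94, -1.103, 0.003]
contact_force: [0.3, 0.0, -4.0]
gripper_width: 0.567
```

```bash
python3 o.py
python3 - <<'E'
from h import *
p,d=imaging.camera('top'); cv2.imwrite('pics/top1.png',p[:,:,::-1]); caps('top',p,d)
E
```

```text
15.1 [0.5555 0.1637 0.2684] closing dir deg -48.86 tilt z [-0.002  0.    -1.   ] F [ 0.3  0.  -4. ] T [-0.032 -0.025 -0.005] w 0.567 j7 -1.36
top cap px [405. 226.] 478 mid [ 0.5926 -0.0578  0.1357] circle [ 0.592 -0.059] 0.0268 z [0.1329 0.1359 0.1427]
top cap px [467. 274.] 526 mid [ 0.4908 -0.1756  0.1357] circle [ 0.4902 -0.176 ] 0.0264 z [0.1324 0.136  0.1428]
top cap px [420. 275.] 72 mid [ 0.4902 -0.0787  0.1357] circle [ 0.4901 -0.0778] 0.0182 z [0.1332 0.1349 0.1378]
```

View pics/top1.png

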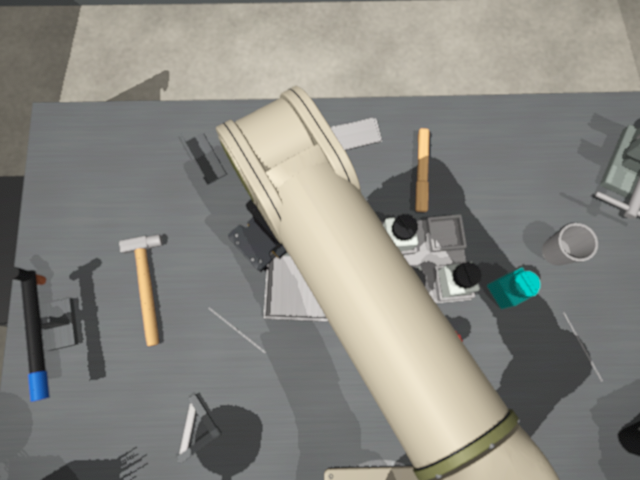

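The pocket at (447,233) is empty and canister C is held over the tray. The arm hides it from above, so I'm now lowering it.

Call:
carry_out(xyz=[[0,0,-0.05],[0,0,-0.1],[0,0,-0.15],[0,0,-0.185],[0,0,-0.2]], twist=[[0,0,0],[0,0,0],[0,0,0],[0,0,0],[0,0,0]], gripper=[-1,-1,-1,-1,-1])

```text
clock: 15.78
eef_pos: [0.5566, 0.1591, 0.1071]
eef_rot: [2.944, 1.095, -0.005]
contact_force: [0.8, -0.3, -3.2]
gripper_width: 0.568
```

Call:
carry_out(xyz=[[0,0,0],[0,0,-0.004],[0,0,-0.008],[0,0,-0.012]], twist=[[0,0,0],[0,0,0],[0,0,0],[0,0,0]], gripper=[-1,-1,-1,-1])

```text
clock: 16.27
eef_pos: [0.5577, 0.1609, 0.0996]
eef_rot: [2.943, 1.097, 0.001]
contact_force: [0.4, -1.1, -3.2]
gripper_width: 0.571
```

```bash
python3 o.py
python3 - <<'E'
from h import *
p,d=imaging.camera('side'); cv2.imwrite('pics/side1.png',cv2.resize(p[130:350,220:470,::-1],None,fx=2.6,fy=2.6))
E
```

```text
16.27 [0.5577 0.1609 0.0996] closing dir deg -49.11 tilt z [ 0.001 -0.    -1.   ] F [ 0.4 -1.1 -3.2] T [ 0.014 -0.001  0.005] w 0.571 j7 -1.43
```

View pics/side1.png

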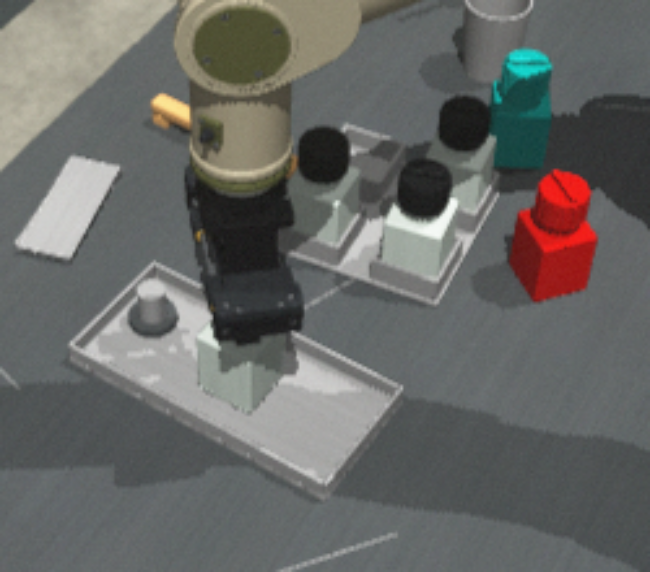

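The crop shows canister C upright inside the tray at about (243,365), clear of the stub at (153,305). It is still a few mm up, so I'll lower it until it touches.

Call:
carry_out(xyz=[[0,0,-0.002],[0,0,-0.004],[0,0,-0.005]], twist=[[0,0,0],[0,0,0],[0,0,0]], gripper=[-1,-1,-1])

```text
clock: 16.7
eef_pos: [0.5579, 0.1609, 0.096]
eef_rot: [2.943, 1.097, 0.001]
contact_force: [-1.5, -2.3, 6.6]
gripper_width: 0.567
```

Call:
carry_out(xyz=[[0,0,-0.0012],[0,0,-0.0012]], twist=[[0,0,0],[0,0,0]], gripper=[-1,-1])

```text
clock: 16.95
eef_pos: [0.5581, 0.1609, 0.096]
eef_rot: [2.943, 1.097, 0.002]
contact_force: [-4.1, -2.3, 10.6]
gripper_width: 0.564
```

Call:
carry_out(xyz=[[0,0,0],[0,0,0],[0,0,0.05],[0,0,0.09],[0.01,-0.07,0.09]], twist=[[0,0,0],[0,0,0],[0,0,0],[0,0,0],[0,0,0]], gripper=[0.5,0.6,0.6,0.6,0.6])

```text
clock: 17.58
eef_pos: [0.5662, 0.1099, 0.1696]
eef_rot: [-2.938, -1.109, -0.009]
contact_force: [1.9, -1.1, -0.6]
gripper_width: 0.799
```

Call:
carry_out(xyz=[[0.01,-0.07,0],[0.02,-0.14,0],[0.033,-0.204,0],[0.033,-0.204,0]], twist=[[0,0,0],[0,0,0],[0,0,0],[0,0,0]], gripper=[0.6,0.6,0.6,0.6])

```text
clock: 18.08
eef_pos: [0.5921, -0.064, 0.1658]
eef_rot: [2.947, 1.086, -0.001]
contact_force: [0.3, -0.3, -0.2]
gripper_width: 0.8
```

Call:
carry_out(xyz=[[0,0,-0.02],[0,0,-0.05],[0,0,-0.08],[0,0,-0.08]], twist=[[0,0,0],[0,0,0],[0,0,0],[0,0,0]], gripper=[0.6,0.6,0.6,0.6])

```text
clock: 18.58
eef_pos: [0.5902, -0.0563, 0.1]
eef_rot: [-2.94, -1.101, 0.005]
contact_force: [-0.0, -0.2, -0.3]
gripper_width: 0.8
```

```bash
python3 o.py
```

```text
18.57 [ 0.5902 -0.0563  0.1   ] closing dir deg -48.95 tilt z [-0.004  0.001 -1.   ] F [-0.  -0.2 -0.3] T [-0.027 -0.013 -0.027] w 0.8 j7 -1.03
```

Call:
carry_out(xyz=[[0,0,0],[0,0,0],[0,0,0],[0,0,0],[0,0,0.01]], twist=[[0,0,0],[0,0,0],[0,0,0],[0,0,0],[0,0,0]], gripper=[-1,-1,-1,-1,-1], grip_force=35)

```text
clock: 19.2
eef_pos: [0.591, -0.0583, 0.1098]
eef_rot: [-2.943, -1.097, 0.003]
contact_force: [0.4, -0.3, -4.9]
gripper_width: 0.568
```

Call:
carry_out(xyz=[[0,0,0.02],[0,0,0.06],[0,0,0.11],[0,0,0.16],[0,0,0.2]], twist=[[0,0,0],[0,0,0],[0,0,0],[0,0,0],[0,0,0]], gripper=[-1,-1,-1,-1,-1])

```text
clock: 19.82
eef_pos: [0.5918, -0.058, 0.2731]
eef_rot: [2.943, 1.098, 0.002]
contact_force: [0.2, -0.6, -3.7]
gripper_width: 0.568
```

Call:
carry_out(xyz=[[-0.015,0.025,0],[-0.042,0.075,0],[-0.072,0.125,0],[-0.1,0.175,0],[-0.13,0.227,0]], twist=[[0,0,0],[0,0,-0.02],[0,0,-0.04],[0,0,-0.06],[0,0,-0.08]], gripper=[-1,-1,-1,-1,-1])

```text
clock: 20.45
eef_pos: [0.4857, 0.1251, 0.2699]
eef_rot: [3.004, 0.919, -0.002]
contact_force: [-0.1, 0.3, -3.7]
gripper_width: 0.562
```

Call:
carry_out(xyz=[[-0.02,0.035,0],[-0.031,0.054,0],[-0.031,0.054,0],[-0.031,0.054,-0.04]], twist=[[0,0,-0.01],[0,0,-0.01],[0,0,-0.01],[0,0,-0.01]], gripper=[-1,-1,-1,-1])

```text
clock: 20.95
eef_pos: [0.4649, 0.1656, 0.2396]
eef_rot: [3.011, 0.894, 0.006]
contact_force: [0.7, -0.5, -4.3]
gripper_width: 0.566
```

```bash
python3 o.py
python3 - <<'E'
from h import *
p,d=imaging.camera('side'); cv2.imwrite('pics/side2.png',cv2.resize(p[100:350,200:470,::-1],None,fx=2.3,fy=2.3))
E
```

```text
20.95 [0.4649 0.1656 0.2396] closing dir deg -56.93 tilt z [ 0.004  0.    -1.   ] F [ 0.7 -0.5 -4.3] T [-0.001 -0.035 -0.022] w 0.566 j7 -1.47
```

View pics/side2.png

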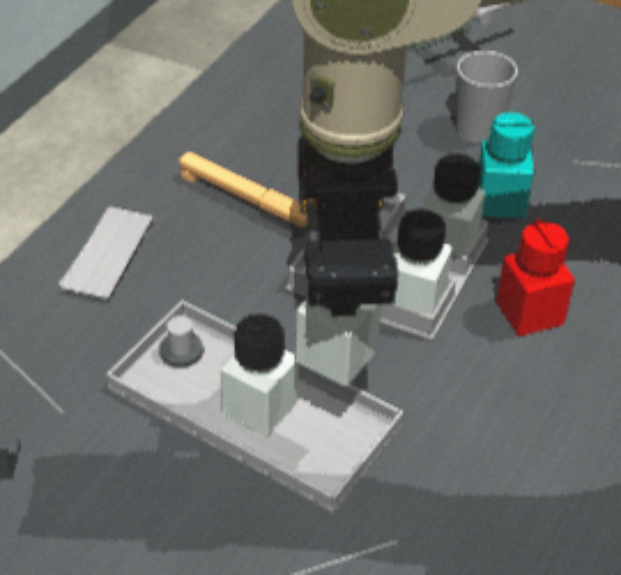

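Canister C stands upright in the tray at (258,380), and B is in hand at (337,340). A and D are still in the rack, so I'm lowering B.

Call:
carry_out(xyz=[[0,0,-0.05],[0,0,-0.1],[0,0,-0.145],[0,0,-0.165],[0,0,-0.168]], twist=[[0,0,0],[0,0,0],[0,0,0],[0,0,0],[0,0,0]], gripper=[-1,-1,-1,-1,-1])

```text
clock: 21.62
eef_pos: [0.4632, 0.1658, 0.1038]
eef_rot: [-3.011, -0.895, 0.002]
contact_force: [0.5, 0.9, -2.8]
gripper_width: 0.565
```

Call:
carry_out(xyz=[[0,0,-0.002],[0,0,-0.004],[0,0,-0.006],[0,0,-0.006]], twist=[[0,0,0],[0,0,0],[0,0,0],[0,0,0]], gripper=[-1,-1,-1,-1])

```text
clock: 22.12
eef_pos: [0.4632, 0.1665, 0.0994]
eef_rot: [3.011, 0.896, 0.0]
contact_force: [0.4, -0.3, -4.6]
gripper_width: 0.567
```

Call:
carry_out(xyz=[[0,0,-0.002],[0,0,-0.004],[0,0,-0.004]], twist=[[0,0,0],[0,0,0],[0,0,0]], gripper=[-1,-1,-1])

```text
clock: 22.5
eef_pos: [0.4637, 0.1665, 0.0971]
eef_rot: [3.01, 0.896, 0.002]
contact_force: [-3.1, -2.7, 8.8]
gripper_width: 0.568
```

Call:
carry_out(xyz=[[0,0,-0.001],[0,0,-0.001]], twist=[[0,0,0],[0,0,0]], gripper=[-1,-1])

```text
clock: 22.75
eef_pos: [0.4639, 0.1665, 0.097]
eef_rot: [3.01, 0.896, 0.002]
contact_force: [-5.8, -3.6, 17.8]
gripper_width: 0.565
```

Contact is made at 18 N. I'll ease up a touch, release, lift and retreat to the side.

Call:
carry_out(xyz=[[0,0,0.0015],[0,0,0.0015],[0,0,0.0015],[0,0,0.05],[0,0,0.12]], twist=[[0,0,0],[0,0,0],[0,0,0],[0,0,0],[0,0,0]], gripper=[-1,0.6,0.6,0.6,0.6])

```text
clock: 23.38
eef_pos: [0.4622, 0.1662, 0.1912]
eef_rot: [-3.01, -0.897, 0.004]
contact_force: [1.5, 0.4, 0.3]
gripper_width: 0.793
```

Call:
carry_out(xyz=[[0,0,0.07],[0,0.07,0.1],[0,0.14,0.1],[0,0.21,0.1],[0,0.28,0.1]], twist=[[0,0,0],[0,0,0],[0,0,0],[0,0,0],[0,0,0]], gripper=[0.6,0.6,0.6,0.6,0.6])

```text
clock: 24.0
eef_pos: [0.4634, 0.392, 0.2711]
eef_rot: [-3.011, -0.894, -0.001]
contact_force: [1.0, -0.7, 0.6]
gripper_width: 0.802
```

```bash
python3 o.py
python3 - <<'E'
from h import *
for n in('top','side'):
    p,d=imaging.camera(n); cv2.imwrite(f'pics/{n}3.png',p[:,:,::-1]); caps(n,p,d,(.115,.155))
E
```

```text
24.0 [0.4634 0.392  0.2711] closing dir deg -56.91 tilt z [ 0.  0. -1.] F [ 1.  -0.7  0.6] T [-0.01   0.022 -0.041] w 0.802 j7 -1.99
top cap px [297. 246.] 483 mid [0.5571 0.163  0.1269] circle [0.5578 0.161 ] 0.0264 z [0.1268 0.1302 0.1364]
top cap px [467. 275.] 543 mid [ 0.4909 -0.1755  0.1313] circle [ 0.4903 -0.176 ] 0.0263 z [0.131  0.1357 0.1426]
top cap px [412. 280.] 523 mid [ 0.4829 -0.0654  0.1313] circle [ 0.4832 -0.065 ] 0.0258 z [0.1323 0.136  0.1427]
top cap px [296. 293.] 442 mid [0.4626 0.1652 0.1331] circle [0.4627 0.1647] 0.0243 z [0.1276 0.1303 0.1369]
side cap px [398. 175.] 288 mid [ 0.4915 -0.1752  0.131 ] circle [ 0.4905 -0.1753] 0.0283 z [0.1197 0.1359 0.1431]
side cap px [383. 200.] 309 mid [ 0.4836 -0.0642  0.1316] circle [ 0.4819 -0.0651] 0.0272 z [0.1208 0.1357 0.1442]
side cap px [316. 246.] 202 mid [0.5529 0.1607 0.1277] circle [0.5588 0.1599] 0.0276 z [0.1196 0.1303 0.1376]
side cap px [346. 262.] 359 mid [0.4639 0.1664 0.1283] circle [0.4648 0.1673] 0.0275 z [0.1209 0.1305 0.1376]
```

View pics/top3.png

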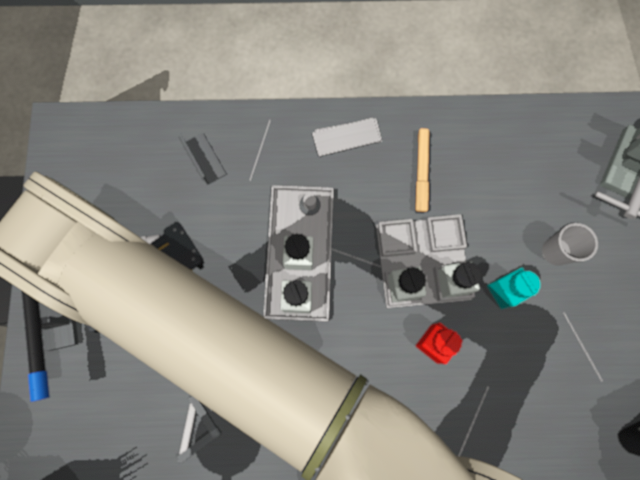

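View pics/side3.png

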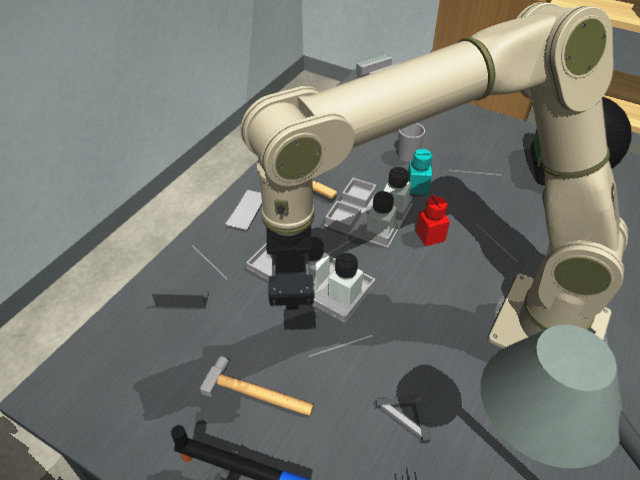

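The top view shows two canisters standing in the tray at (297,246) and (295,292), and two in the rack at (412,280) and (465,274). The stub, brush and hammer have not moved, and the gripper is clear of everything.

```bash
python3 -c "
from workcell import r
print(r.finish_job())"
```

```text
the job is handed in; nothing more can be done
None
```

I tested all four caps and moved the two canisters with loose caps to the rework tray. The job was handed in at about 24 s of the 67 s allowed; no verdict is reported.

- **Cap test:** I gripped each cap at 25 N and twisted it about 25° anticlockwise. The caps at (0.49, -0.175) and (0.48, -0.065) resisted with 0.4 to 1.0 N m, so they are sound. The caps at (0.59, -0.058) and (0.60, -0.168) turned on with less than 0.06 N m, so they are loose.
- **Placing:** The two loose ones now stand at (0.46, 0.166) and (0.56, 0.161). Contact force on setting down was about 11 N for the first and 18 N for the second.
- **Last checks:** Both cameras put the cap tops in the tray at about 0.130 m, which matches standing upright on the 4 mm floor. The sound canisters are still in their pockets. The stub and brush look unmoved in the top view, and the hammer in the side view. The gripper is open and clear of everything.
- **Off-centre first grip:** My first grip on the cap at (0.49, -0.175) was about 4 mm off centre, so I opened and gripped again before twisting.

No check failed. Measured tool positions differed from the commanded ones by up to about 6 mm just after fast moves, but settled each time.

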